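# Sort the welding bench leftovers into their trays

## Task

Clear up after the welding class: stand both square steel tube offcuts upright in the orange tray and both copper torch nozzles upright in the blue tray, and lay the red arrow-shaped welding magnet flat in the green tray, every piece down on its tray's floor. Leave the little yellow tin with the silver lid where it stands on the bench.

Things in the scene. Friction and masses are not known exactly. Their poses are not given: they have to be found in the camera images.
- tube_a: offcut of bare steel square tube standing on end, 40 by 40 mm, 60 mm tall, 3 mm wall, open at both ends (from above a hollow square), about 0.2 kg. Origin: centre of its underside; x and y square to its faces, z up. The two offcuts are alike.
- tube_b: offcut of bare steel square tube standing on end, 40 by 40 mm, 60 mm tall, 3 mm wall, open at both ends (from above a hollow square), about 0.2 kg. Origin: centre of its underside; x and y square to its faces, z up. The two offcuts are alike.
- nozzle_a: copper welding-torch gas nozzle standing upright on its wide black end: black collar 28 mm across up to 14 mm height, then copper barrel 26 mm across up to 60 mm, tapering to 20 mm at the top at 70 mm; solid, about 0.09 kg. Origin: centre of its underside; z up. The two nozzles are alike.
- nozzle_b: copper welding-torch gas nozzle standing upright on its wide black end: black collar 28 mm across up to 14 mm height, then copper barrel 26 mm across up to 60 mm, tapering to 20 mm at the top at 70 mm; solid, about 0.09 kg. Origin: centre of its underside; z up. The two nozzles are alike.
- magnet: red arrow-shaped magnetic welding square lying flat, 22 mm thick, about 0.25 kg (it does not attract anything here). A block 42 mm along x by 50 mm along y (x from -29 to +13 mm) ends at +x in a right-angled point whose tip is at x = +38 mm. The two flat parallel sides, at y = -25 and +25 mm, are the ones to grip, best about 8 mm to the -x side of the origin. Origin: on the underside; z up, the arrow points along +x.
- tray_orange: open rectangular plastic tray, orange, fixed to the bench. Outside 100 mm (its x) by 150 mm (its y, the long side) by 30 mm high; walls and floor 5 mm thick, so inside 90 by 140 mm and 25 mm deep. Origin: centre of its underside, on the bench; z up. The three trays differ only in colour; their places and yaw vary.
- tray_blue: open rectangular plastic tray, blue, fixed to the bench. Outside 100 mm (its x) by 150 mm (its y, the long side) by 30 mm high; walls and floor 5 mm thick, so inside 90 by 140 mm and 25 mm deep. Origin: centre of its underside, on the bench; z up. The three trays differ only in colour; their places and yaw vary.
- tray_green: open rectangular plastic tray, green, fixed to the bench. Outside 100 mm (its x) by 150 mm (its y, the long side) by 30 mm high; walls and floor 5 mm thick, so inside 90 by 140 mm and 25 mm deep. Origin: centre of its underside, on the bench; z up. The three trays differ only in colour; their places and yaw vary.
- tin: bystander: small round closed tin, yellow with a silver lid 36 mm across, 50 mm across and 37 mm tall, loose on the bench among the pieces. Origin: centre of its underside.

How it is judged:
By the outcome, as a careful person would: the job done as asked, in the order asked, and still so for the second after the job is handed in, with the robot touching nothing.
It also fails if it takes over 120 s, if anything falls off the work surface, if the arm or the gripper's body presses on something with over 40 N, if the wrist force passes 120 N, or if a joint passes its speed limit or range.

## Robot

A 7-joint arm with a two-finger parallel gripper is mounted at the origin on the work surface. World frame = base frame: x ahead of the robot, y to its left, z up, the work surface at z = 0. Lengths are in m, angles in degrees, forces in N, time in s.
With the tool pointing down it reaches from about 0.35 to 0.775 m from the base axis. Payload 3.1 kg.
Tool frame: the origin (TCP) lies on the centre line of the jaws, within the pads' length; the fingertips stand 17 mm ahead of it and the grasp point (between the pads) lies 2 mm behind it (robot.tip_reach is the distance from the TCP to the fingertips, in m); z points along the fingers, y is the direction in which the jaws open and shut (so a half turn about z gives the same grasp; the last joint's range is limited). The gripper opens to 85 mm and grips with 20 to 120 N. Pads are 22 mm wide; open, the fingers measure 114 mm over their backs; the gripper's body (76 mm by 85 mm) begins 54 mm behind the grasp point. The pads swing forward as they close: fully open they stand 13 mm farther back than shut.
Start: joints at [-72.462, 17.813, 0.802, 86.603, -0.252, 75.585, -1.558], TCP at [0.187, 0.517, 0.248] pointing down, gripper open.
Joint ranges: [-154.91, 154.91], [-16.99, 109.72], [-72.82, 74.43], [7.12, 147.25], [-82.49, 262.49], [11.32, 116.49], [-174.64, 174.64]. Speed limits (degrees/s): [159.86, 159.86, 180, 180, 180, 180, 180].

## Interface

Orientations are given as [roll, pitch, yaw] about the fixed x, y, z axes, in that order (R = Rz(yaw) Ry(pitch) Rx(roll)).
In Python, from station import robot, fingers, vision, workorder, recognise gives the robot as it stands. Calls block until the motion is done:
- robot.move_to(position, orientation): joint-space move of the TCP to a pose.
- robot.line_to(position, orientation=None, velocity=0.15, f_stop=None): straight line of the TCP; orientation=None keeps the orientation; velocity is the mean speed in m/s. With f_stop (N) it stops when the force on the tool has changed by that much, and returns True; else False.
- robot.move_j(angles): joint-space move.
- fingers.gripper_to(opening, force=None): opening from 0.0 (shut) to 1.0 (fully open); force is the grip in N (None keeps the last); returns when the fingers have stopped.
- robot.pause(seconds).
- robot.inverse_kinematics(position, orientation): joint angles nearest the present ones, or None.
- vision.grab_frame(name): name is "side" or "top" or "wrist"; returns the picture (420x560x3 uint8, red, green, blue); there is no depth.
- vision.calibration(name): a dict with "mtx" (3x3 intrinsics, pixels), "extrinsics" (4x4, takes a point from world to camera coordinates); the wrist camera has in their place "T_tool_cam" (4x4, takes a point from camera to tool coordinates, whose origin is the TCP and whose axes are the flange's). Camera axes: x right, y up, looking along -z (the intrinsics and any distortion apply to the point x, -y, -z); pixel columns grow to the right and rows downward; lengths in m; the calibration is good to about 2 mm. A picture is of the moment at which its call begins: read the wrist's pose just before it. calibration takes no time and is no camera call.
A pose or a line that the arm cannot do raises robot.PlanningError and nothing moves.
- workorder.close_job(): hands the job in, once; it reports no verdict.
Trained networks look in the newest picture that a camera, given by its name, has taken for a name from the list of things; names that differ only in an ending like _2 or _b are one class to them, and where a whole thing is asked for, a point or a joint stands for the part that bears it (a point fixed in the world has none). Each returns a list of dicts, best first, with "p" (0 to 1); they miss things now and then, are a little off and sometimes report something else, mostly with a low value. They report only what shows in the picture. A call takes as long as a camera call.
- recognise(label, camera): "rect" ([centre column, centre row, width, height] in pixels, round what is visible of it).
Readings, each from a call of its own:
- robot.current_time_s(): time.
- robot.current_joint_positions(): joint angles.
- robot.current_dq(): joint speeds.
- robot.current_joint_torque(): joint torques, N m.
- robot.current_tool_pos(): TCP position.
- robot.current_eef_rot(): TCP orientation.
- robot.current_contact_force(): force on the tool from outside, world axes, zero at the start.
- robot.current_torque(): the same for the moment, N m.
- robot.current_finger_gap(): opening from 0.0 (shut) to 1.0 (fully open).
Only numpy, scipy, OpenCV 4.12 (cv2) and the standard library are available. Lean on these libraries where they do the work, as an engineer would, in place of code of your own. Each camera call takes 0.05 s, during which the arm holds its last target. There are 200 camera calls.

## Working session

There is one attempt and no reset: what is moved stays moved. The work goes in short steps, each a Python script; the robot and the scene stay as the last script left them, time stands still between calls to the robot, and variables do not carry over. Pictures are saved under pics/ and viewed, about 12 in all and at most 16, crops included, and the job is handed in when it is done.

```bash
ls; mkdir -p pics; python3 - <<'E'
from station import robot, fingers, vision, workorder, recognise
import cv2
for n in ("top","side"):
    im=vision.grab_frame(n); cv2.imwrite(f"pics/{n}0.png",im[:,:,::-1])
    c=vision.calibration(n); print(n,c)
    for l in ["tube_a","nozzle_a","magnet","tray_orange","tray_blue","tray_green","tin"]:
        print(l,[( [round(v) for v in d["rect"]],round(d["p"],2)) for d in recognise(l,n)])
print(vision.calibration("wrist"),robot.current_time_s(),robot.current_eef_rot())
E
```

```text
pics
top {'mtx': array([[529.68095896,   0.        , 280.47541627],
       [  0.        , 529.68095896, 211.70027963],
       [  0.        ,   0.        ,   1.        ]]), 'extrinsics': array([[-0.00855529, -0.99978551,  0.01886115, -0.0105373 ],
       [ 0.9975138 , -0.00721338,  0.07010125, -0.48687505],
       [-0.06995016,  0.019414  ,  0.99736156, -1.18816617],
       [ 0.        ,  0.        ,  0.        ,  1.        ]])}
tube_a [([366, 242, 26, 23], 0.67), ([142, 269, 31, 21], 0.57)]
nozzle_a [([414, 267, 18, 14], 0.76)]
magnet [([249, 218, 26, 28], 0.61), ([193, 242, 27, 21], 0.36)]
tray_orange [([384, 179, 69, 46], 0.61)]
tray_blue [([166, 174, 75, 62], 0.41), ([366, 242, 26, 22], 0.37)]
tray_green [([164, 171, 71, 58], 0.83), ([411, 266, 15, 14], 0.62)]
tin [([192, 241, 28, 21], 0.96)]
side {'mtx': array([[443.70816467,   0.        , 280.61021459],
       [  0.        , 443.70816467, 207.56125532],
       [  0.        ,   0.        ,   1.        ]]), 'extrinsics': array([[ 0.77770982, -0.62841127, -0.01633118, -0.39648387],
       [ 0.40145312,  0.47650385,  0.78216333, -0.
[... 297 characters left out ...]
102, 84], 0.98), ([315, 191, 78, 58], 0.25)]
tray_blue [([317, 190, 82, 59], 0.59)]
tray_green [([238, 155, 69, 43], 0.57)]
tin []
{'mtx': array([[342.07868413,   0.        , 283.02707692],
       [  0.        , 342.07868413, 208.26815405],
       [  0.        ,   0.        ,   1.        ]]), 'T_tool_cam': array([[-3.22850167e-04,  9.62930820e-01,  2.69748274e-01,
         6.85413317e-02],
       [ 9.99999948e-01,  3.14921641e-04,  7.26692183e-05,
        -1.32734370e-03],
       [-1.49741392e-05,  2.69748283e-01, -9.62930872e-01,
        -1.25656359e-01],
       [ 0.00000000e+00,  0.00000000e+00,  0.00000000e+00,
         1.00000000e+00]])} 0.8 [1.79995429e+02 3.00186007e-03 1.60075537e+02]
```

View pics/top0.png

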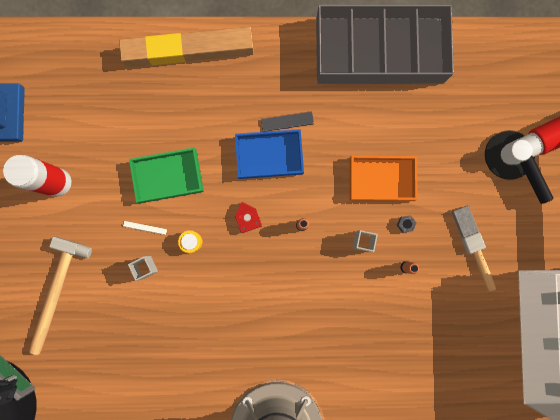

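View pics/side0.png

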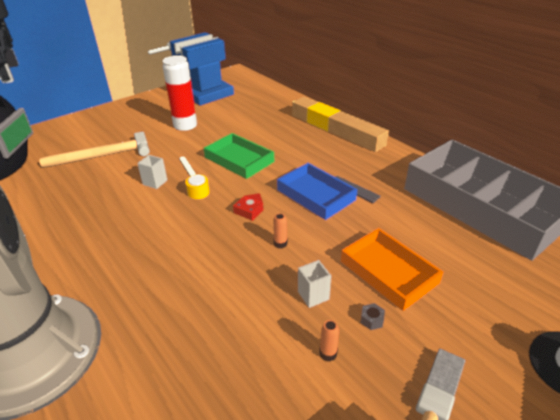

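```bash
cat > h.py <<'E'
from station import robot, fingers, vision, workorder, recognise
import numpy as np, cv2
from scipy.spatial.transform import Rotation as R
from scipy.optimize import minimize
def grab(n,save=None):
    """picture, K, world->camera"""
    c=vision.calibration(n)
    if n=="wrist":
        T=np.eye(4); T[:3,3]=robot.current_tool_pos(); T[:3,:3]=R.from_euler("xyz",robot.current_eef_rot(),degrees=True).as_matrix()
        E=np.linalg.inv(T@c["T_tool_cam"])
    else: E=c["extrinsics"]
    im=vision.grab_frame(n)
    if save: cv2.imwrite(f"pics/{save}.png",im[:,:,::-1])
    return im,c["mtx"],E
def proj(P,K,E):
    q=np.asarray(P)@E[:3,:3].T+E[:3,3]; q=q*[1,-1,-1]; q=q@K.T
    return q[:,:2]/q[:,2:]
def back(uv,z,K,E):
    d=np.linalg.inv(K)@[uv[0],uv[1],1]*[1,-1,-1]; Rt=E[:3,:3].T; o=-Rt@E[:3,3]; d=Rt@d
    return o+d*(z-o[2])/d[2]
def prism(xy,z0,z1): return np.array([[x,y,z] for z in(z0,z1) for x,y in xy])
def box(a,b,h): return prism([(a/2,b/2),(a/2,-b/2),(-a/2,-b/2),(-a/2,b/2)],0,h)
circ=lambda r:[(r*np.cos(t),r*np.sin(t)) for t in np.linspace(0,2*np.pi,24)]
M={"tray":box(.1,.15,.03),"tube":box(.04,.04,.06),
 "nozzle":np.vstack([prism(circ(.014),0,.014),prism(circ(.013),.014,.06),prism(circ(.010),.07,.07)]),
 "tin":prism(circ(.025),0,.037),
 "magnet":prism([(-.029,-.025),(.013,-.025),(.038,0),(.013,.025),(-.029,.025)],0,.022)}
def hull(name,p,K,E):
    c,s=np.cos(p[2]),np.sin(p[2]); V=M[name]@np.array([[c,-s,0],[s,c,0],[0,0,1]]).T+[p[0],p[1],0]
    return cv2.convexHull(proj(V,K,E).astype(np.float32))
def iou(name,p,m,K,E):
    S=4; h=np.zeros(m.shape,np.uint8); cv2.fillConvexPoly(h,np.round(hull(name,p,K,E)*16).astype(np.int32),1,shift=4)
    return (h&m).sum()/(h|m).sum()
def fit(name,m,K,E,xy,yaws):
    """best x,y,yaw(rad) of the model's silhouette on mask m"""
    best=None
    for y in yaws:
        r=minimize(lambda p:-iou(name,[p[0],p[1],p[2]*10],m,K,E),[xy[0],xy[1],y/10],method="Nelder-Mead",
          options=dict(initial_simplex=np.array([[xy[0],xy[1],y/10]]*4)+np.vstack([np.zeros(3),np.eye(3)*[.01,.01,.03]]),xatol=1e-4,fatol=1e-4))
        if best is None or r.fun<best.fun: best=r
    p=best.x*[1,1,10]; return p,-best.fun
HUE={"orange":(8,16),"blue":(105,125),"green":(55,80)}
def mask(im,color):
    H,S,V=[a.astype(int) for a in cv2.split(cv2.cvtColor(im,cv2.COLOR_RGB2HSV))]
    if color=="gray": m=S<60
    elif color=="orange": m=(H>=8)&(H<=16)&(S>225)
    elif color=="red": m=((H<5)|(H>174))&(S>150)
    else: m=(H>=HUE[color][0])&(H<=HUE[color][1])&(S>110)
    m=cv2.morphologyEx(m.astype(np.uint8),cv2.MORPH_OPEN,np.ones((3,3)))
    return cv2.morphologyEx(m,cv2.MORPH_CLOSE,np.ones((7,7)))
def blob(m,uv):
    n,l,st,ce=cv2.connectedComponentsWithStats(m)
    i=min((i for i in range(1,n) if st[i,4]>60),key=lambda i:np.hypot(*(ce[i]-uv)))
    o=(l==i).astype(np.uint8); c,_=cv2.findContours(o,0,2); cv2.fillPoly(o,c,1); return o
E
python3 - <<'E'
from h import *
im,K,E=grab("top")
for c,uv in dict(orange=(383,179),blue=(269,155),green=(166,175)).items():
    m=blob(mask(im,c),uv); p,s=fit("tray",m,K,E,back(uv,.02,K,E),[-.2,1.37,.2,1.7])
    print(c,m.sum(),p[:2].round(4),np.degrees(p[2]).round(1),round(s,3))
for n,uv,z in [("tubeL",(143,268),.05),("tubeR",(367,241),.05),("nozM",(302,224),.06),("nozR",(411,267),.03),("magnet",(248,218),.02),("tin",(190,242),.03),("nut",(406,224),.015)]:
    p=back(uv,z,K,E); print(n,p.round(3),np.hypot(*p[:2]).round(3))
E
```

```text
Traceback (most recent call last):
  File "h.py", line 53, in blob
    i=min((i for i in range(1,n) if st[i,4]>60),key=lambda i:np.hypot(*(ce[i]-uv)))
ValueError: min() iterable argument is empty
```

```bash
cat > a.py <<'E'
from h import *
im,K,E=grab("top")
hsv=cv2.cvtColor(im,cv2.COLOR_RGB2HSV)
for n,u in dict(oin=(383,179),oedge=(352,180),wood=(330,260),wood2=(300,190),blue=(269,155),green=(166,175),mag=(244,222)).items(): print(n,hsv[u[1],u[0]])
for c,uv in dict(orange=(383,179),blue=(269,155),green=(166,175)).items():
    try:
        m=blob(mask(im,c),uv); p,s=fit("tray",m,K,E,back(uv,.02,K,E),[-.2,1.37,.2,1.7])
        print(c,m.sum(),p[:2].round(4),np.degrees(p[2]).round(1),round(s,3))
    except ValueError: print(c,"none")
for n,uv,z in [("tubeL",(143,268),.05),("tubeR",(367,241),.05),("nozM",(302,224),.06),("nozR",(411,267),.03),("magnet",(248,218),.02),("tin",(190,242),.03),("nut",(406,224),.015)]:
    p=back(uv,z,K,E); print(n,p.round(3),np.hypot(*p[:2]).round(3))
E
python3 a.py
```

```text
oin [ 13 214 242]
oedge [ 13 214 243]
wood [ 13 163 181]
wood2 [ 13 165 195]
blue [108 191 183]
green [ 66 164 169]
mag [  1 212 194]
orange none
blue 2934 [0.6192 0.0098] 4.5 0.944
green 3023 [0.5714 0.2446] 10.0 0.94
tubeL [0.363 0.288 0.05 ] 0.464
tubeR [ 0.418 -0.205  0.05 ] 0.465
nozM [ 0.456 -0.061  0.06 ] 0.46
nozR [ 0.359 -0.306  0.03 ] 0.472
magnet [0.473 0.059 0.02 ] 0.477
tin [0.419 0.189 0.03 ] 0.46
nut [ 0.457 -0.301  0.015] 0.547
```

```bash
sed -i 's/S>225/S>195/' h.py; cat > b.py <<'E'
from h import *
im,K,E=grab("top"); uv=(383,179)
m=blob(mask(im,"orange"),uv); p,s=fit("tray",m,K,E,back(uv,.02,K,E),[-.2,.1])
print("orange",m.sum(),p[:2].round(4),np.degrees(p[2]).round(1),round(s,3))
tiles=[]
for n,x,y in [("tubeL",.363,.288),("magnet",.473,.059),("nozM",.456,-.061),("tubeR",.418,-.205),("nozR",.359,-.306)]:
    robot.move_to([x,y,.2],[180,0,90]); im,K,E=grab("wrist",n)
    np.savez(f"{n}.npz",im=im,K=K,E=E)
    print(n,proj([[x,y,.05]],K,E).round(),robot.current_time_s(),robot.current_finger_gap())
    tiles.append(cv2.resize(im,(400,300)))
tiles.append(tiles[0]*0)
cv2.imwrite("pics/m1.png",np.vstack([np.hstack(tiles[:2]),np.hstack(tiles[2:4])])[:,:,::-1])
E
python3 b.py
```

```text
orange 3007 [ 0.5624 -0.2486] -1.2 0.963
tubeL [[285. 199.]] 2.125 1.0025607285075449
magnet [[284. 200.]] 3.175 1.0007788914457687
nozM [[284. 198.]] 3.775 0.9962739296061759
tubeR [[283. 199.]] 4.475 0.9983099012271265
nozR [[283. 198.]] 5.0667 1.0006465860033285
```

View pics/m1.png

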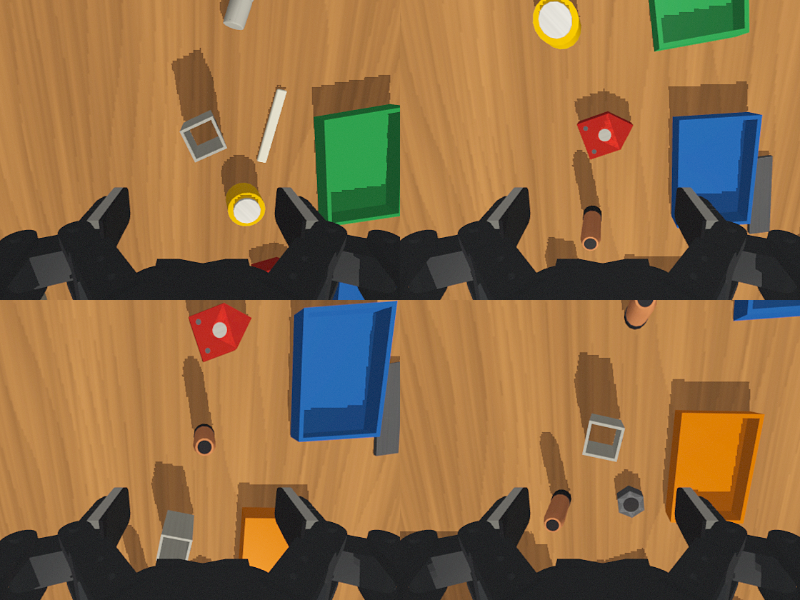

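View pics/nozR.png

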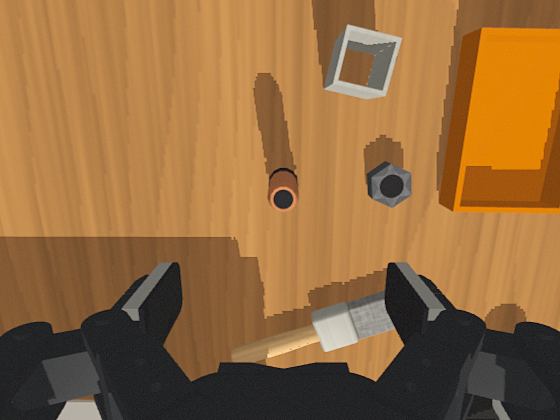

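```bash
cat > c.py <<'E'
from h import *
out=[]
for n in ["tubeL","tubeR","magnet","nozM","nozR"]:
    d=np.load(n+".npz"); im,K,E=d["im"],d["K"],d["E"]; ov=im.copy()
    if n[:3]=="noz":
        m=(im.max(2)<75).astype(np.uint8); uv=dict(nozM=(286,204),nozR=(283,199))[n]
        k,l,st,ce=cv2.connectedComponentsWithStats(m); i=min((i for i in range(1,k) if st[i,4]>40),key=lambda i:np.hypot(*(ce[i]-uv)))
        c=ce[i]; p=np.r_[back(c,.07,K,E)[:2],0]; print(n,st[i],c.round(1),p.round(4)); h="nozzle"
    else:
        t,c,uv,ys=("tube","gray",(282,193),np.radians([-30,0,25])) if n[0]=="t" else ("magnet","red",(286,189),np.radians(range(-180,180,45)))
        m=blob(mask(im,c),uv); h=t
        if t=="magnet": m=blob(mask(im,c),uv)
        p,s=fit(t,m,K,E,back(uv,.03,K,E),ys); print(n,m.sum(),p[:2].round(4),np.degrees(p[2]).round(1),round(s,3))
    cv2.polylines(ov,[np.round(hull(h,p,K,E)).astype(int)],True,(0,255,255),1)
    out.append(cv2.resize(ov[110:270,205:365],(260,260),interpolation=cv2.INTER_NEAREST))
out.append(out[0]*0)
cv2.imwrite("pics/fit.png",np.vstack([np.hstack(out[:3]),np.hstack(out[3:])])[:,:,::-1])
E
python3 c.py
```

```text
tubeL 2883 [0.363  0.2931] 24.2 0.964
tubeR 2905 [ 0.419  -0.2017] 77.1 0.968
magnet 3313 [0.4751 0.0622] 18.0 0.933
nozM [277 197  19  18 267] [285.8 205.5] [ 0.4575 -0.0622  0.    ]
nozR [274 190  19  18 269] [282.8 198.7] [ 0.3591 -0.3016  0.    ]
```

View pics/fit.png

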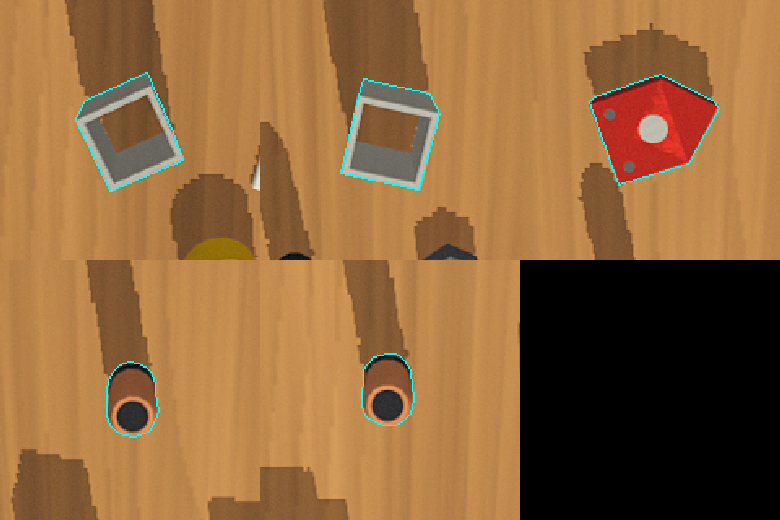

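```bash
cat >> h.py <<'E'
def pick(x,y,yaw,z,op,hover=.14,force=50):
    o=[180,0,yaw]; fingers.gripper_to(op); robot.move_to([x,y,hover],o)
    hit=robot.line_to([x,y,z],velocity=.12,f_stop=15)
    fingers.gripper_to(0,force); g=robot.current_finger_gap()
    robot.line_to([x,y,hover+.03],velocity=.15)
    print("pick hit",hit,"gap mm",round(g*85,1),"after",round(robot.current_finger_gap()*85,1),"F",np.round(robot.current_contact_force(),1))
def place(x,y,yaw,z,op,hover=.17):
    o=[180,0,yaw]; robot.move_to([x,y,hover],o)
    robot.line_to([x,y,z+.02],velocity=.15)
    hit=robot.line_to([x,y,z],velocity=.03,f_stop=6); zt=robot.current_tool_pos()[2]
    fingers.gripper_to(op); robot.line_to([x,y,hover],velocity=.12)
    print("place hit",hit,"z",round(zt,4),"t",robot.current_time_s())
def at(tray,dx,dy):
    x,y,a=tray; c,s=np.cos(np.radians(a)),np.sin(np.radians(a)); return x+c*dx-s*dy,y+s*dx+c*dy
ORANGE=(.5624,-.2486,-1.2); BLUE=(.6192,.0098,4.5); GREEN=(.5714,.2446,10.0)
E
python3 - <<'E'
from h import *
pick(.419,-.2017,77.1,.048,.75)
place(*at(ORANGE,0,-.034),88.8,.0535,.72)
im,K,E=grab("wrist","p1")
E
```

```text
pick hit False gap mm 39.1 after 38.9 F [-0.3  1.3 -2.4]
place hit True z 0.0541 t 11.825
```

View pics/p1.png

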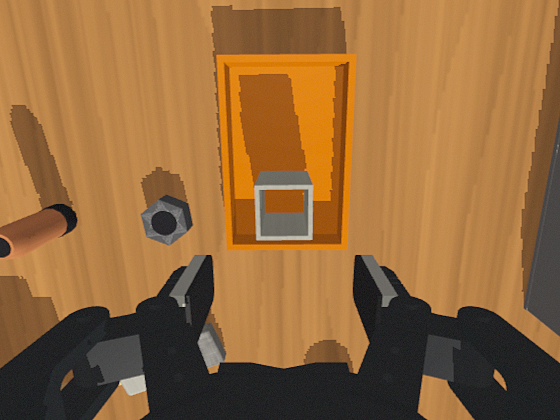

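```bash
python3 - <<'E'
from h import *
pick(.363,.2931,114.2,.048,.75)
place(*at(ORANGE,0,.034),88.8,.0535,.72)
grab("wrist","p2")
pick(.3591,-.3016,90,.046,.6,force=40)
place(*at(BLUE,0,-.034),94.5,.0515,.6)
grab("wrist","p3")
E
python3 -c "
import cv2,numpy as np
cv2.imwrite('pics/p23.png',np.hstack([cv2.resize(cv2.imread(f'pics/p{i}.png'),(400,300)) for i in (2,3)]))"
```

```text
pick hit False gap mm 39.2 after 39.0 F [-0.1  0.2 -2.2]
place hit True z 0.0541 t 21.3583
pick hit False gap mm 25.0 after 24.7 F [-0.  -0.2 -2.2]
place hit True z 0.0519 t 29.2167
```

View pics/p23.png

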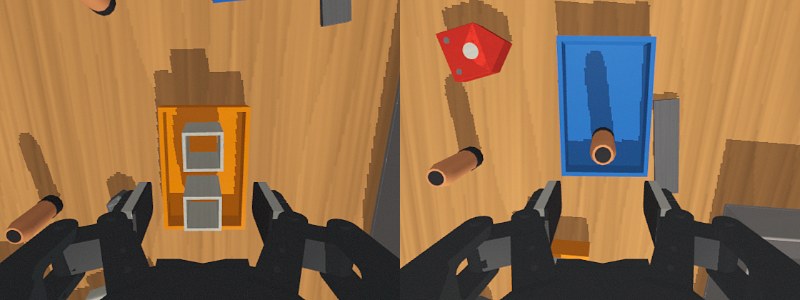

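```bash
python3 - <<'E'
from h import *
pick(.4575,-.0622,90,.046,.6,force=40); print(robot.tip_reach)
place(*at(BLUE,0,.034),94.5,.0515,.6)
grab("wrist","p4"); print(robot.tip_reach)
robot.move_to([.4675,.0597,.17],[180,0,18]); fingers.gripper_to(.78); print(robot.tip_reach)
im,K,E=grab("wrist","p5")
p,s=fit("magnet",blob(mask(im,"red"),proj([[.475,.062,.02]],K,E)[0]),K,E,(.475,.062),[.3]); print(p[:2].round(4),np.degrees(p[2]).round(1),s)
E
python3 -c "
import cv2,numpy as np
cv2.imwrite('pics/p45.png',np.hstack([cv2.resize(cv2.imread(f'pics/p{i}.png'),(400,300)) for i in (4,5)]))"
```

```text
pick hit False gap mm 24.2 after 25.0 F [-0.2 -0.9 -1.7]
0.017
place hit True z 0.0519 t 36.2083
0.017
0.017
[0.4752 0.0625] 20.4 0.9418770843258695
```

View pics/p45.png

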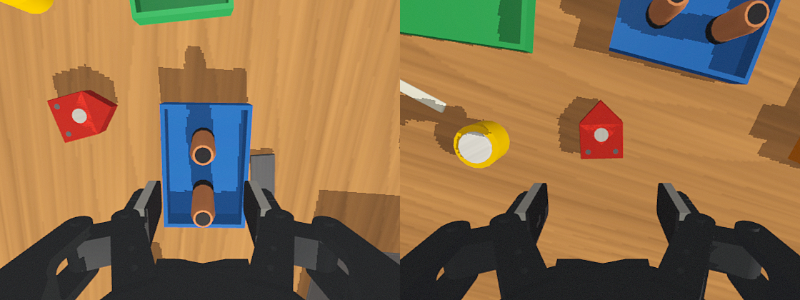

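```bash
python3 - <<'E'
from h import *
pick(.4676,.0598,19,.020,.78,force=60)
place(*at(GREEN,-.0125,0),10,.0255,.74)
grab("wrist","p6")
robot.move_to([.35,.0,.35],[180,0,90])
for n in("top","side"): grab(n,n+"9")
print(robot.current_time_s())
E
python3 -c "
import cv2,numpy as np
cv2.imwrite('pics/end.png',np.vstack([np.hstack([cv2.resize(cv2.imread(f'pics/{i}.png'),(400,300)) for i in a]) for a in (('p6','top9'),('side9','side0'))]))"
```

```text
pick hit False gap mm 48.3 after 48.3 F [ 1.1  0.3 -1.2]
place hit True z 0.0262 t 45.075
46.6
```

View pics/end.png

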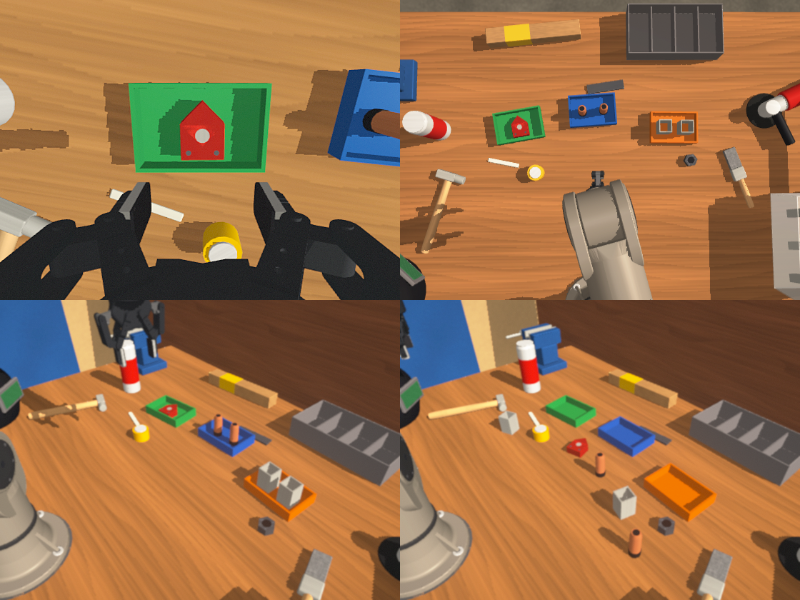

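```bash
python3 -c "
from station import workorder,robot
workorder.close_job(); print(robot.current_time_s())"
```

```text
the job is handed in; nothing more can be done
the job is handed in; nothing more can be done
```

The job is done and handed in at about 47 s on the robot's clock, well inside the 120 s limit. I worked in the order asked:
- **Tubes:** both offcuts are standing upright in the orange tray.
- **Nozzles:** both are standing upright in the blue tray.
- **Magnet:** it is lying flat in the green tray.

**Grasps and placings:** Every grasp closed to about the expected width: 39 mm for the tubes, 25 mm for the nozzles and 48 mm for the magnet. Each placing stopped on contact within about 1 mm of the expected floor height.

**Final pictures:** The wrist, top and side views show all five pieces seated inside the right trays. The tin looks to be standing in the same place as at the start, judged by eye and not measured. The gripper is raised clear of everything.

**Disagreements:** The recognition network mixed up a few labels at the start, for example confusing the blue and green trays. I took positions from my own fits to the pictures instead, and these matched the outlines well. Two fits of the magnet's yaw differed by about 2° (18.0° and 20.4°), so I used 19°. No check failed.

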